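Press the new bushing into the cart wheel's hub

ROBOT

A 6-joint arm with a two-finger parallel gripper is mounted at the origin on the work surface. World frame = base frame: x ahead of the robot, y to its left, z up, the work surface at z = 0. Lengths are in m, angles in rad, forces in N, time in s.
With the tool pointing down it reaches from about 0.35 to 0.975 m from the base axis. Payload 7.1 kg.
Tool frame: the origin (TCP) lies at the very end of the fingers, on their centre line; the grasp point (between the pads) lies 19 mm behind it (grip_depth is the distance from the TCP to the grasp point, in m); z points along the fingers, y is the line along which they close (so a half turn about z gives the same grasp; the last joint's range is limited). The gripper opens to 88 mm and grips with 3 to 60 N. Pads are 20 mm wide; open, the fingers measure 115 mm over their backs; the gripper's body (75 mm by 178 mm) begins 61 mm behind the grasp point.
Start: joints at [1.086, 0.423, 1.63, -0, 1.089, -0.019], TCP at [0.281, 0.558, 0.223] pointing down, gripper open.
Joint ranges: [-3, 3], [-0.9, 2.11], [0.09, 2.58], [-1.31, 4.45], [0.11, 2.69], [-2.54, 2.54]. Speed limits (rad/s): [2.39, 2.39, 3.01, 3.14, 3.14, 3.14].

INTERFACE

Orientations are given as a rotation vector (axis times angle).
In Python, from bench import * gives the robot as it stands.
- The arm moves only by the tool jog_arm, never from a script. Its argument "plan" is a list that holds one entry, the list of rows, each a list of 5 numbers: the opening, from 0 (shut) to 1 (fully open), then the shift along the tool's x, y, z in mm, then the turn about the tool's z in rad. A call has 1 to 10 rows; each row is the pose to reach, as a shift and turn from the pose commanded when the call began, along the tool's axes at that moment; what a row does not reach only later rows make up. A row lasts 1/10 s, in which the tool goes at most 50 mm and 8.59 degrees, less where a joint would pass 70% of its speed; a pose out of reach is approached as far as the arm can. A call with a gripper value outside its range is refused whole. The fingers move at their own pace and stop on an object; "squeeze" is the grip in N (left out, the last holds). Time passes only in rows, so rows that repeat a pose let the fingers close. It gives the time, the measured TCP pose, the force, the opening and the grip force at its end, in the units of the state.
- get_state(): the state, without advancing time (a new reading comes with each control period).
- get_image(name): name is "scene" or "top" or "wrist"; returns the picture (384x512x3 uint8, red, green, blue); there is no depth.
- calibration(name): a dict with "fx", "fy", "cx", "cy" (pixels), "extrinsics" (4x4, takes a point from camera to world coordinates); the wrist camera has in their place "tool_from_camera" (4x4, takes a point from camera to tool coordinates, whose origin is the TCP and whose axes are the flange's). Camera axes: x right, y down, z forward; pixel columns grow to the right and rows downward; lengths in m; the calibration is good to about 2 mm. A picture is of the moment at which its call begins: read the wrist's pose just before it. calibration takes no time and is no camera call.
- hand_in(): hands the job in; it is judged then, once.
Trained networks look in the newest picture that a camera, given by its name, has taken for a name from the list of things; names that differ only in an ending like _2 or _b are one class to them, and where a whole thing is asked for, a point or a joint stands for the part that bears it (a point fixed in the world has none). Each returns a list of dicts, best first, with "confidence" (0 to 1); they miss things now and then, are a little off and sometimes report something else, mostly with a low value. They report only what shows in the picture. A call takes as long as a camera call. They do not tell look-alikes from the thing itself.
- masks_of(label, camera): "region" (384x512 bool, what is visible of it).
- place_of(label, camera): "position" ([x, y, z] in m, in world coordinates, good to about 4 mm: a listed point, or the origin of a listed thing).
The state is a dict: "time_s": time; "qpos": joint angles; "qvel": joint speeds; "joint_torque": joint torques, N m; "tool_pos": TCP position; "tcp_rot": TCP orientation; "contact_force": force on the tool from outside, world axes, zero at the start; "wrist_torque": the same for the moment, N m; "width": finger opening in m; "grip_force": force on a finger pad.
Only numpy, scipy, OpenCV 4.12 (cv2) and the standard library are available. Lean on these libraries where they do the work, as an engineer would, in place of code of your own. Each camera call takes 0.05 s, during which the arm holds its last target. There are 200 camera calls.

TASK

Take the middle-sized of the three bronze bushings from the wooden tray and press it, barrel down, into the hub of the cart wheel until its flange sits fully home, flush on the hub. It is a tight fit and the wheel lies on a soft ring: press firmly but gently, never hammering or forcing it, then let go. Leave the other bushings and everything else on the bench where they are.

Things in the scene. Friction and masses are not known exactly. Their poses are not given: they have to be found in the camera images.
- bushing_mid (a point): Centre, on the axis half-way up, of the loose bronze bushing to fit, the middle-sized of three standing in the tray in any order. z axis up, 38 mm tall, about 180 g. Flange on top 40 mm across, 8 mm thick (11 to 19 mm above this point); barrel below it 25 mm across, 30 mm long.
- bushing_foot (a point): Centre of the same bushing's underside, 19 mm below bushing_mid. The barrel tapers to 22.4 mm across over its last 7 mm. The 12 mm bore is only a look: the flange's top can be pressed on anywhere.
- hub_mouth (a point): Centre of the flat open upper end of the wheel's hub, z up along the bore; moves with the wheel. Steel tube 54 mm across, 55 mm tall, bore 26 mm, no chamfer. The first 11 mm are free; deeper, sprung lands grip the barrel: 8 to 22 N to push on, and it stays where left. Home: flange lying on this end, bushing_mid 11 mm below this point.
- board: Fixed plywood board, 250 mm square, 18 mm thick, origin under its centre on the bench. On it, on a soft rubber ring, lies the wheel (200 mm across, white disc, black tyre, top of tyre 74 mm and hub_mouth 115 mm above the bench, over the origin).
- wheel (a joint): How far the wheel is pressed down into its soft ring, m: 0 at rest, growing downwards, about 1 mm for each 4 N; it comes back up when let go. It moves straight down only. A push of 28 N (7 mm) or more spoils the wheel's bearing seat.
- tray: The fixed wooden tray, 120 x 290 mm, rim 14 mm high, inner floor 5 mm above the bench; origin under its centre on the bench, y along its length. The three bushings stand on its floor 90 mm apart along y, one near the middle.
- small_bushing: The smallest bushing (flange 28 mm, barrel 18 mm across, 26 mm tall), standing in the tray; origin at the centre of its underside. To be left alone.
- large_bushing: The largest bushing (flange 54 mm, barrel 38 mm across, 44 mm tall), standing in the tray; origin at the centre of its underside. To be left alone.
- mallet: A hammer lying loose on the bench beyond the work, about 0.3 m long; to be left alone.
- grease_can: A grey can, 72 mm across and 90 mm tall, origin under its centre; to be left alone.
- screw_jar: A glass jar with a steel lid, 68 mm across and 85 mm tall, origin under its centre; to be left alone.
- washer: A loose steel washer, 44 mm across and 5 mm thick, flat on the bench; to be left alone.
- wrench: A steel wrench lying flat on the bench near the arm, about 0.15 m long; to be left alone.
Not all that is in view belongs to the job. Leave any grey look-alike of the part that bears bushing_mid alone.

How it is judged:
On the way:
1. the middle-sized bushing is started upright in the hub's bore, foot at least 4 mm in (z of bushing_mid in the frame of hub_mouth below 0.015 m and horizontal distance between bushing_mid and hub_mouth below 0.004 m and angle between the z axis of bushing_mid and the z axis of hub_mouth, either way round below 0.15 rad), for 0.1 s.
At the end, for the whole second after the job is handed in: The middle-sized bushing is in the hub, flange up, its flange within 1.5 mm of lying flush on the hub's upper end (bushing_mid 9.5 mm or more below hub_mouth), within 3 mm of the bore's axis and 0.05 rad of square (z of bushing_mid in the frame of hub_mouth between -0.0135 and -0.0095 m and horizontal distance between each of bushing_mid, bushing_foot and hub_mouth below 0.003 m and angle between the z axis of bushing_mid and the z axis of hub_mouth, either way round below 0.05 rad and height (world z) of bushing_foot below 0.095 m); the robot touches nothing.
It fails at once if the wheel is forced: pressed down more than 7 mm into its ring (a push of some 28 N) (value of joint wheel above 0.007 m).
It fails at once if the bushing is hammered in: a blow of over 110 N, the lands' squeeze included, between bushing and wheel (contact force between bushing and wheel above 110 N).
It fails at once if another bushing is moved more than 20 mm (distance of any of small_bushing, large_bushing from where it was at the start of the episode above 0.02 m).
It fails at once if something else on the bench is moved more than 30 mm (distance of any of mallet, grease_can, screw_jar, washer, wrench from where it was at the start of the episode above 0.03 m).
It also fails if it takes over 54 s, if anything falls off the work surface, if the arm or the gripper's body presses on something with over 40 N, if the wrist force passes 120 N, or if a joint passes its speed limit or range.

## Working session

There is one attempt and no reset: what is moved stays moved. The work goes in short steps, Python scripts to look and compute and a tool call to move; the robot and the scene stay as the last step left them, time stands still between calls to the robot, and variables do not carry over. Pictures are saved under pics/ and viewed, at most 10 in all, crops included, and the job is handed in when it is done.

Besides the shell and the picture viewer there is one more tool, called after ">>>" as name(argument=value, ...), one argument or row to a line, values as JSON. jog_arm: Moves the arm, as the interface text tells. Its arguments: {"type":"object","properties":{"plan":{"type":"array"},"squeeze":{"type":"number"}},"required":["plan"]}

```bash
mkdir -p pics; python3 - <<'E'
from bench import *
import cv2,numpy as np
s=get_state();print(s['time_s'],s['tool_pos'],s['tcp_rot'],s['width'])
a=get_image("top")
for l in ["bushing_mid","hub_mouth","small_bushing","large_bushing","tray","grease_can","screw_jar"]:
    print(l,[(np.round(d['position'],4).tolist(),round(d['confidence'],2)) for d in place_of(l,"top")][:3])
b=get_image("scene")
for l in ["bushing_mid","hub_mouth","grease_can","screw_jar"]:
    print(l,[(np.round(d['position'],4).tolist(),round(d['confidence'],2)) for d in place_of(l,"scene")][:3])
cv2.imwrite("pics/a.png",cv2.resize(np.vstack([a,b])[:,:,::-1],(400,600)) if 0 else a[:,:,::-1]);cv2.imwrite("pics/b.png",b[:,:,::-1])
c=calibration("top");print({k:np.round(v,3).tolist() for k,v in c.items()})
c=calibration("wrist");print({k:np.round(v,3).tolist() for k,v in c.items()})
print(get_state()['time_s'])
E
```

```text
0.0 [0.28040889 0.55797897 0.22193454] [-7.24915193e-01 -3.05642521e+00  2.17463436e-03] 0.08745687555608858
bushing_mid [([0.4735, 0.246, 0.0207], 0.6), ([0.7125, 0.3276, 0.0209], 0.58), ([0.766, 0.1073, -0.0002], 0.54)]
hub_mouth [([0.5353, -0.182, 0.1191], 0.84)]
small_bushing [([0.5841, 0.1657, 0.0063], 0.48)]
large_bushing [([0.5781, 0.078, 0.0013], 0.63)]
tray [([0.5903, 0.1686, 0.0023], 0.75)]
grease_can [([0.7711, 0.1103, -0.0008], 0.74)]
screw_jar [([0.4153, -0.4457, -0.0034], 0.94)]
bushing_mid [([0.5954, 0.3702, 0.0188], 0.71), ([0.4742, 0.2459, 0.0172], 0.7), ([0.584, 0.2646, 0.0213], 0.62)]
hub_mouth [([0.5365, -0.1871, 0.1144], 0.79)]
grease_can [([0.767, 0.1079, 0.0001], 0.68)]
screw_jar [([0.4157, -0.4471, 0.0002], 0.57), ([0.5356, -0.1873, 0.1162], 0.56)]
{'fx': 452.62, 'fy': 452.62, 'cx': 257.311, 'cy': 187.076, 'extrinsics': [[-0.002, -0.996, 0.094, 0.432], [-1.0, 0.003, 0.013, -0.024], [-0.013, -0.094, -0.995, 1.539], [0.0, 0.0, 0.0, 1.0]]}
{'fx': 305.493, 'fy': 305.493, 'cx': 255.022, 'cy': 193.783, 'tool_from_camera': [[0.001, -0.956, -0.293, 0.081], [1.0, 0.001, 0.001, -0.001], [-0.0, -0.293, 0.956, -0.162], [0.0, 0.0, 0.0, 1.0]]}
0.65
```

View pics/a.png

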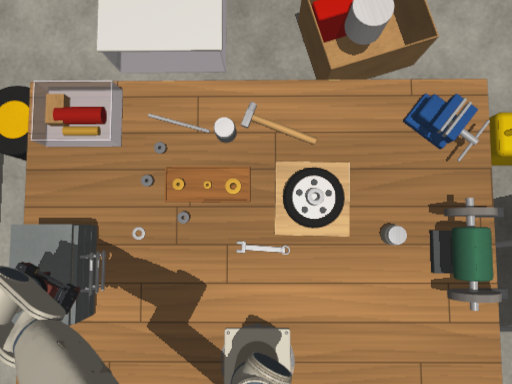

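View pics/b.png

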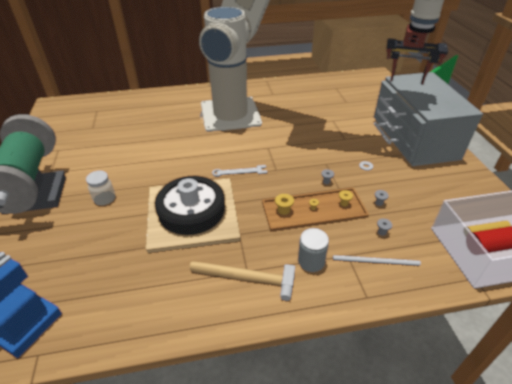

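The top view shows the tray's bushings at (178,184) mid, (207,185) small and (233,186) large. The grey look-alikes are outside the tray, and the hub is at (314,196). So the middle bushing is near (0.584, 0.265). Next I hover over it.

```bash
cat > h.py <<'E'
from bench import *
import cv2,numpy as np
from scipy.spatial.transform import Rotation as Ro
def to(target):
    s=get_state();R=Ro.from_rotvec(s['tcp_rot']).as_matrix()
    print('t',s['time_s'],'tool',np.round(s['tool_pos'],4),'tilt',np.round(R[:,2],4),'F',np.round(s['contact_force'],1),'w',round(s['width'],4))
    print('shift mm',np.round(R.T@(np.array(target)-s['tool_pos'])*1000,1))
def wrist(label,name=None):
    s=get_state();R=Ro.from_rotvec(s['tcp_rot']).as_matrix()
    im=get_image("wrist");T=np.eye(4);T[:3,:3]=R;T[:3,3]=s['tool_pos']
    if name: cv2.imwrite(f"pics/{name}.png",im[:,:,::-1])
    c=calibration("wrist");M=T@c['tool_from_camera']
    for d in place_of(label,"wrist")[:3]: print(label,np.round(d['position'],4),round(d['confidence'],2))
    return im,c,M
def ray(c,M,u,v,z):
    d=M[:3,:3]@np.array([(u-c['cx'])/c['fx'],(v-c['cy'])/c['fy'],1]);o=M[:3,3]
    return o+d*(z-o[2])/d[2]
def pix(c,M,p):
    q=np.linalg.inv(M)@np.append(p,1);return [c['fx']*q[0]/q[2]+c['cx'],c['fy']*q[1]/q[2]+c['cy']]
E
python3 -c "
from h import *
to([.584,.2646,.14])"
```

```text
t 0.65 tool [0.2807 0.5584 0.2227] tilt [-0.  0. -1.] F [-0.5 -0.2  0.5] w 0.0881
shift mm [-403.  -126.3   82.7]
```

>>> jog_arm(
  plan=[
    [[0.7, -50, -15, -10, 0], [0.7, -100, -30, -10, 0], [0.7, -150, -45, -10, 0], [0.7, -200, -60, -10, 0], [0.7, -250, -80, 0, 0], [0.7, -300, -95, 20, 0], [0.7, -350, -110, 40, 0], [0.7, -403, -126, 60, 0], [0.7, -403, -126, 80, 0], [0.7, -403, -126, 80, 0]],
  ],
)

```text
time_s: 1.65
tool_pos: [0.5846, 0.2608, 0.1386]
tcp_rot: [-0.731, -3.051, 0.006]
contact_force: [-0.3, 0.5, -0.4]
width: 0.0616
grip_force: 0.0
```

```bash
python3 -c "
from h import *
im,c,M=wrist('bushing_mid','w1')
get_image('wrist');[print(np.round(d['position'],4)) for d in place_of('bushing_mid','wrist')[:2]]
print(pix(c,M,[.584,.2646,.043]))
to([.584,.2646,.0363])"
```

```text
bushing_mid [0.4753 0.2433 0.0191] 0.93
bushing_mid [0.5844 0.2664 0.0215] 0.91
bushing_mid [0.7098 0.33   0.0214] 0.71
[0.5864 0.2669 0.0213]
[0.7086 0.331  0.0226]
[np.float64(259.9716605086713), np.float64(193.59356564829514)]
t 1.85 tool [0.584  0.2658 0.1436] tilt [ 8.e-04  7.e-04 -1.e+00] F [-0.1 -0.2 -0.3] w 0.0609
shift mm [ -0.5  -1.2 107.3]
```

View pics/w1.png

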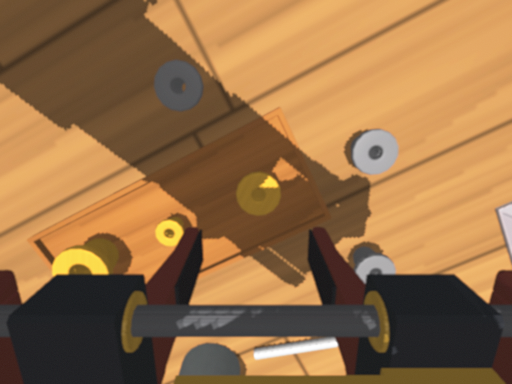

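The wrist view shows the bushing's flange centred at about (258,193), as predicted to within about 1 mm. I descend and grip the flange with the fingertips, so the hub doesn't foul the fingers later.

>>> jog_arm(
  plan=[
    [[0.7, 0, -1, 40, 0], [0.7, 0, -1, 80, 0], [0.7, 0, -1, 95, 0], [0.7, 0, -1, 105, 0], [0.7, 0, -1, 105, 0], [0.7, 0, -1, 105, 0]],
  ],
  squeeze=25,
)

```text
time_s: 2.45
tool_pos: [0.5846, 0.2648, 0.0392]
tcp_rot: [0.724, 3.055, 0.002]
contact_force: [0.3, 0.4, 0.8]
width: 0.0612
grip_force: 0.0
```

```bash
python3 -c "
from h import *
for i in range(3): to([.584,.2646,.037]); get_image('wrist')"
```

```text
t 2.45 tool [0.5846 0.2648 0.0392] tilt [ 2.1e-03  9.0e-04 -1.0e+00] F [0.3 0.4 0.8] w 0.0612
shift mm [ 0.5 -0.4  2.2]
t 2.5 tool [0.5848 0.2647 0.0394] tilt [ 0.0025  0.0011 -1.    ] F [0.3 0.8 0.7] w 0.0613
shift mm [ 0.7 -0.4  2.4]
t 2.55 tool [0.5848 0.2645 0.0394] tilt [ 0.0025  0.0011 -1.    ] F [-0.  -0.4 -0.1] w 0.0611
shift mm [ 0.7 -0.3  2.4]
```

>>> jog_arm(
  plan=[
    [[0.7, 0, 0, 2.5, 0], [0.4, 0, 0, 2.5, 0], [0.3, 0, 0, 2.5, 0], [0.3, 0, 0, 2.5, 0], [0.3, 0, 0, 2.5, 0], [0.3, 0, 0, 2.5, 0], [0.3, 0, 0, 2.5, 0], [0.3, 0, 0, 2.5, 0]],
  ],
  squeeze=25,
)

```text
time_s: 3.4
tool_pos: [0.5837, 0.2639, 0.0352]
tcp_rot: [0.725, 3.057, -0.0]
contact_force: [-0.7, -0.3, -0.0]
width: 0.0386
grip_force: 25.0
```

```bash
python3 -c "
from h import *
to([.584,.2646,.175])"
```

```text
t 3.4 tool [0.5837 0.2639 0.0352] tilt [-0. -0. -1.] F [-0.7 -0.3 -0. ] w 0.0386
shift mm [ 1.000e-01  8.000e-01 -1.398e+02]
```

>>> jog_arm(
  plan=[
    [[0.3, 0, 0, -20, 0], [0.3, 0, 0, -50, 0], [0.3, 0, 0, -95, 0], [0.3, 0, 0, -140, 0], [0.3, 0, 0, -140, 0]],
  ],
)

```text
time_s: 3.9
tool_pos: [0.5873, 0.2656, 0.1818]
tcp_rot: [0.723, 3.048, 0.01]
contact_force: [0.8, -0.2, -0.9]
width: 0.0392
grip_force: 25.0
```

```bash
python3 -c "
from h import *
im,c,M=wrist('bushing_mid','w2')
to([.536,-.185,.175])"
```

```text
bushing_mid [0.7079 0.3302 0.0208] 0.94
bushing_mid [0.4722 0.2465 0.0168] 0.8
bushing_mid [0.5999 0.3723 0.0179] 0.75
t 4.0 tool [0.584  0.2641 0.1761] tilt [ 1.9e-03  8.0e-04 -1.0e+00] F [ 0.4 -0.5 -1.4] w 0.0392
shift mm [-158.8 -422.8    0.6]
```

View pics/w2.png

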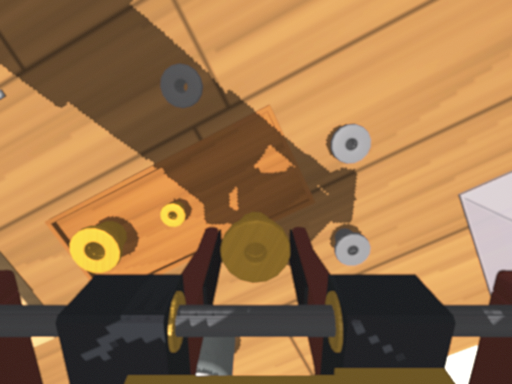

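The bushing is held upright, with its flange centre at (256,248) in the wrist view. Next I stop short of the hub so that it stays unobstructed and can be measured.

>>> jog_arm(
  plan=[
    [[0.3, -25, -45, 0, 0], [0.3, -48, -88, 0, 0], [0.3, -70, -130, 0, 0], [0.3, -92, -172, 0, 0], [0.3, -115, -215, 0, 0], [0.3, -138, -258, 0, 0], [0.3, -161, -300, 0, 0], [0.3, -184, -342, 0, 0], [0.3, -207, -384, 0, 0], [0.3, -229, -423, 0, 0]],
  ],
)

```text
time_s: 5.0
tool_pos: [0.5966, -0.2185, 0.1726]
tcp_rot: [-0.725, -3.053, -0.001]
contact_force: [-0.3, 0.1, -1.6]
width: 0.0393
grip_force: 25.0
```

>>> jog_arm(
  plan=[
    [[0.3, 0, 0, 0, 0], [0.3, 0, 0, 0, 0], [0.3, 0, 0, 0, 0], [0.3, 0, 0, 0, 0]],
  ],
)

```text
time_s: 5.4
tool_pos: [0.5979, -0.2152, 0.1744]
tcp_rot: [-0.722, -3.056, -0.001]
contact_force: [0.4, -0.4, -0.7]
width: 0.0391
grip_force: 25.0
```

```bash
python3 -c "
from h import *
im,c,M=wrist('hub_mouth','w3')
print(pix(c,M,[.536,-.185,.115]))
m=masks_of('wheel','wrist')
for d in m[:2]: print(d['confidence'],d['region'].sum(),np.argwhere(d['region']).mean(0))
to([.536,-.185,.175])"
```

```text
hub_mouth [ 0.5337 -0.1941  0.1176] 0.56
[np.float64(255.3221726081155), np.float64(117.67504542688252)]
0.56 41920 [105.97173187 254.38947996]
t 5.55 tool [ 0.5984 -0.2156  0.1751] tilt [-2.e-04  1.e-04 -1.e+00] F [-0.2 -0.6 -0.6] w 0.0393
shift mm [69.5 -0.6  0.1]
```

View pics/w3.png

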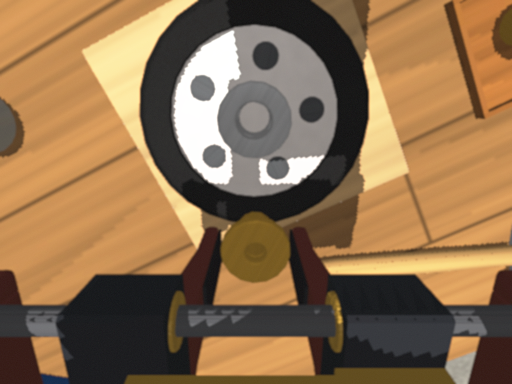

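The hub is at about (254,117) with its bore visible, and the held flange is at (256,248). I fit both precisely.

```bash
cat >> h.py <<'E'
def circ(im,u,v,r0,r1):
    """radial-gradient circle/ellipse fit around (u,v): strongest edge per angle between r0 and r1"""
    g=cv2.GaussianBlur(cv2.cvtColor(im,cv2.COLOR_RGB2LAB)[:,:,:].astype(np.float32),(0,0),1)
    for it in range(3):
        P=[]
        rs=np.arange(r0,r1,.25)
        for a in np.linspace(0,2*np.pi,180,endpoint=False):
            x=(u+rs*np.cos(a)).astype(np.float32)[None];y=(v+rs*np.sin(a)).astype(np.float32)[None]
            s=cv2.remap(g,x,y,cv2.INTER_LINEAR)[0]
            e=np.abs(s[4:]-s[:-4]).sum(1);k=e.argmax()
            if e[k]>12:P.append([x[0,k+2],y[0,k+2]])
        P=np.array(P,np.float32)
        for _ in range(4):
            E=cv2.fitEllipse(P);(u,v),(A,B),_a=E
            d=np.hypot(P[:,0]-u,P[:,1]-v);k=abs(d-np.median(d))<max(2,abs(A-B)/2+1)
            if k.sum()>20:P=P[k]
    print('ellipse',np.round([u,v,A,B],1),len(P));return u,v
E
python3 -c "
from h import *
s=get_state();R=Ro.from_rotvec(s['tcp_rot']).as_matrix()
im,c,M=wrist('hub_mouth')
h=circ(im,254,117,28,45);b=circ(im,254,117,11,23);f=circ(im,256,248,27,40)
H=ray(c,M,*h,.115);B=ray(c,M,*b,.115);F=ray(c,M,*f,s['tool_pos'][2]+.008)
print(H,B,F,'shift',R.T@(H-F)*1000,'bore',R.T@(B-F)*1000)
v=cv2.resize(im[60:300,160:360],(800,960))
to([.536,-.185,.175])"
```

```text
hub_mouth [ 0.5359 -0.1905  0.1174] 0.66
ellipse [259.2 113.8  82.1  90.3] 92
ellipse [254.  115.9  29.5  29.9] 180
ellipse [254.8 247.2  70.1  70.9] 132
[ 0.53547051 -0.18182286  0.115     ] [ 0.53507236 -0.18571362  0.115     ] [ 0.59582848 -0.21540257  0.18312636] shift [68.9878726   3.00293116 68.14351509] bore [67.60201098 -0.6543852  68.14308982]
t 5.65 tool [ 0.5985 -0.2161  0.1753] tilt [ 2.e-04 -1.e-04 -1.e+00] F [ 0.1  0.  -1.8] w 0.039
shift mm [69.8 -0.2  0.3]
```

```bash
python3 -c "
from h import *
s=get_state();R=Ro.from_rotvec(s['tcp_rot']).as_matrix()
im,c,M=wrist('hub_mouth')
f=circ(im,255,247,31,38.5);F=ray(c,M,*f,s['tool_pos'][2]+.008)
for r0,r1,z in [(35,41,.115),(34,42,.115),(16.5,21,.115),(12,16,.06)]:
  h=circ(im,254,118,r0,r1)
  print('shift',np.round(R.T@(ray(c,M,*h,z)-F)*1000,1))
cv2.imwrite('pics/w4.png',cv2.resize(im[60:300,160:360],(500,600),interpolation=cv2.INTER_CUBIC)[:,:,::-1])
"
```

```text
hub_mouth [ 0.5336 -0.1875  0.117 ] 0.78
ellipse [254.7 247.3  70.1  70.8] 134
ellipse [255.1 118.   74.1  79.6] 63
shift [66.2  0.1 68.3]
ellipse [255.6 118.6  74.7  80.9] 72
shift [65.7  0.5 68.3]Traceback (most recent call last):
  File "<string>", line 7, in <module>
    h=circ(im,254,118,r0,r1)
  File "h.py", line 33, in circ
    E=cv2.fitEllipse(P);(u,v),(A,B),_a=E
cv2.error: OpenCV(4.12.0) /io/opencv/modules/imgproc/src/shapedescr.cpp:356: error: (-215:Assertion failed) n >= 0 && (depth == CV_32F || depth == CV_32S) in function 'fitEllipseNoDirect'
```

```bash
python3 -c "
from h import *
im,c,M=wrist('hub_mouth')
x=im[70:170,200:310].astype(float);x=np.clip((x-60)*1.8,0,255).astype(np.uint8)
cv2.imwrite('pics/w4.png',cv2.resize(x,(660,600),interpolation=cv2.INTER_NEAREST)[:,:,::-1])
"
```

```text
hub_mouth [ 0.5359 -0.1884  0.1141] 0.94
```

View pics/w4.png

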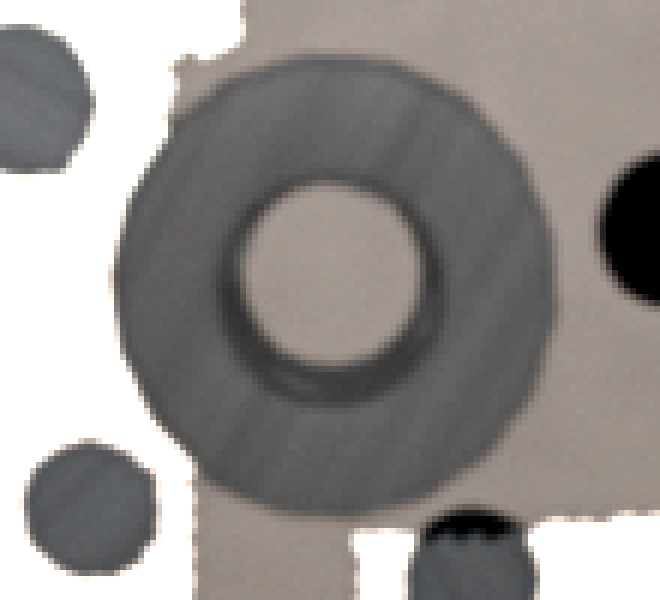

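Enlarged, the bore mouth is centred at about (254.8,118.2) and the hub's outer rim at about (255,117.7).

```bash
python3 -c "
from h import *
s=get_state();R=Ro.from_rotvec(s['tcp_rot']).as_matrix();c=calibration('wrist')
T=np.eye(4);T[:3,:3]=R;T[:3,3]=s['tool_pos'];M=T@c['tool_from_camera']
F=ray(c,M,254.7,247.3,s['tool_pos'][2]+.008)
H=ray(c,M,254.85,118.0,.115);print(F,H,R.T@(F-s['tool_pos']),R.T@(H-F)*1000, R.T@(H-s['tool_pos'])*1000);to(H)"
```

```text
[ 0.59581895 -0.21650491  0.1833179 ] [ 0.53670075 -0.18682421  0.115     ] [ 0.00238927 -0.00100787 -0.00800051] [ 6.61644077e+01 -1.77120120e-02  6.83045503e+01] [68.55367678 -1.02558082 60.30404487]
t 5.85 tool [ 0.5984 -0.2167  0.1753] tilt [ 2.e-04 -1.e-04 -1.e+00] F [ 0.1 -1.  -0.9] w 0.0391
shift mm [68.6 -1.  60.3]
```

>>> jog_arm(
  plan=[
    [[0.3, 33, 0, 0, 0], [0.3, 66, 0, 0, 0], [0.3, 66, 0, 12, 0], [0.3, 66, 0, 24, 0], [0.3, 66, 0, 24, 0], [0.3, 66, 0, 24, 0], [0.3, 66, 0, 24, 0]],
  ],
)

```text
time_s: 6.55
tool_pos: [0.5402, -0.1876, 0.1512]
tcp_rot: [0.725, 3.056, -0.0]
contact_force: [-0.6, 0.4, -0.4]
width: 0.039
grip_force: 25.0
```

```bash
python3 -c "
from h import *
s=get_state();R=Ro.from_rotvec(s['tcp_rot']).as_matrix()
im,c,M=wrist('hub_mouth')
f=circ(im,254.7,247.3,31,38.5);F=ray(c,M,*f,s['tool_pos'][2]+.008)
H=np.array([.5367,-.1868,.115]);print(F,R.T@(H-F)*1000,pix(c,M,H))
x=im[150:330,170:340].astype(float);x=np.clip((x-30)*1.6,0,255).astype(np.uint8)
cv2.imwrite('pics/w5.png',cv2.resize(x,(560,593),interpolation=cv2.INTER_NEAREST)[:,:,::-1])
to(H)
"
```

```text
hub_mouth [ 0.5344 -0.1907  0.113 ] 0.95
ellipse [254.9 249.1  67.9  70. ] 160
[ 0.53863311 -0.18781934  0.15923058] [2.21062728e+00 4.01398739e-02 4.42293039e+01] [np.float64(254.98321440609269), np.float64(216.4657439210235)]
t 6.65 tool [ 0.54   -0.1875  0.1514] tilt [ 6.e-04 -3.e-04 -1.e+00] F [-0.4  0.5 -1.5] w 0.0388
shift mm [ 3.3 -0.8 36.4]
```

View pics/w5.png

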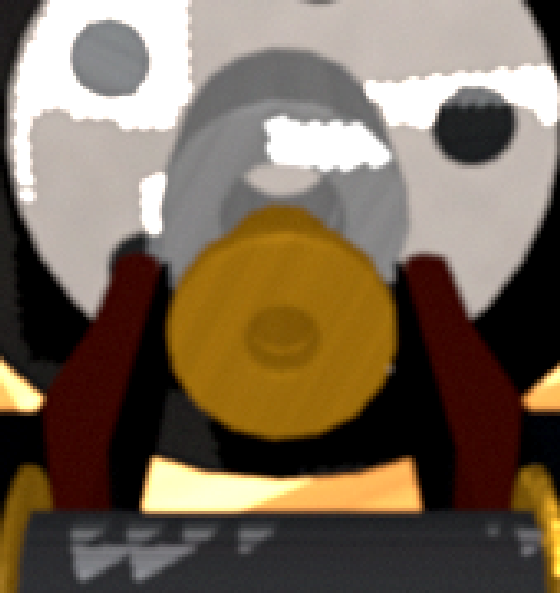

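The bore mouth shows behind the barrel at crop position about (282,190), i.e. the hub needs a few more mm of +x. I refine by fitting projected circles.

```bash
cat >> h.py <<'E'
def fitc(im,c,M,p0,radii,arc,ax,rng=.005):
    """p0 centre; radii; arc: angles (rad) about the tool x axis that are visible; maximise mean edge strength"""
    g=cv2.GaussianBlur(cv2.cvtColor(im,cv2.COLOR_RGB2GRAY).astype(np.float32),(0,0),1)
    gx=cv2.Sobel(g,cv2.CV_32F,1,0);gy=cv2.Sobel(g,cv2.CV_32F,0,1);m=np.minimum(np.hypot(gx,gy),60)
    best=[];I=np.linalg.inv(M)
    ring=np.concatenate([np.outer(r*np.cos(a),ax[:,0])+np.outer(r*np.sin(a),ax[:,1]) for r,a in zip(radii,arc)])
    W=np.concatenate([np.full(len(a),1/len(a)) for a in arc])
    for dx in np.arange(-rng,rng+1e-9,.00025):
        for dy in np.arange(-rng,rng+1e-9,.00025):
            P=p0+dx*ax[:,0]+dy*ax[:,1]+ring
            q=P@I[:3,:3].T+I[:3,3];u=c['fx']*q[:,0]/q[:,2]+c['cx'];v=c['fy']*q[:,1]/q[:,2]+c['cy']
            s=cv2.remap(m,u.astype(np.float32)[None],v.astype(np.float32)[None],cv2.INTER_LINEAR)[0]
            best.append(((s*W).sum(),dx*1000,dy*1000))
    best.sort(reverse=True);print('fit',np.round(best[:3],2).tolist())
    return p0+best[0][1]/1000*ax[:,0]+best[0][2]/1000*ax[:,1]
E
python3 -c "
from h import *
s=get_state();R=Ro.from_rotvec(s['tcp_rot']).as_matrix()
im,c,M=wrist('hub_mouth')
A=np.radians(np.arange(-70,71,2));B=np.radians(np.arange(-60,61,3));C=np.radians(np.arange(0,360,3))
H0=np.array([.5367,-.1868,.115]);tp=s['tool_pos']
H=fitc(im,c,M,H0,[.027],[A],R)
H2=fitc(im,c,M,H0,[.013],[B],R);H3=fitc(im,c,M,H0,[.027,.013],[A,B],R)
F=fitc(im,c,M,tp+[0,0,.008],[.02],[C],R)
for h in(H,H2,H3): print(R.T@(h-F)*1000)
# overlay
y=im.copy()
for p,r in((H3,.027),(H3,.013),(F,.02)):
  for a in C:
    u,v=pix(c,M,p+r*np.cos(a)*R[:,0]+r*np.sin(a)*R[:,1]);y[int(round(v)),int(round(u))]=[255,0,0]
cv2.imwrite('pics/w6.png',cv2.resize(y[150:330,170:340],(560,593),interpolation=cv2.INTER_NEAREST)[:,:,::-1])
"
```

```text
hub_mouth [ 0.534  -0.1899  0.1184] 0.68
fit [[48.51, -0.75, 0.0], [48.29, -0.75, -0.25], [48.18, -0.75, 0.25]]
fit [[53.84, 1.25, 2.75], [53.81, 1.25, 2.5], [53.73, 1.25, 3.0]]
fit [[98.13, -0.5, 0.0], [97.95, -0.5, 0.25], [97.5, -0.5, 0.5]]
fit [[49.77, 0.75, -1.0], [49.72, 0.5, -1.0], [49.69, 0.75, -0.75]]
[ 1.76936707  0.17952311 44.37332509]
[ 3.76936707  2.92952311 44.37332509]
[ 2.01936707  0.17952311 44.37332509]
```

View pics/w6.png

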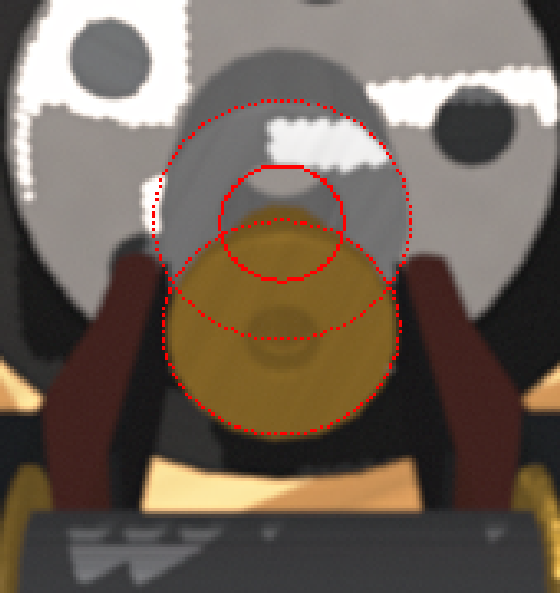

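```bash
python3 -c "
from h import *
s=get_state();R=Ro.from_rotvec(s['tcp_rot']).as_matrix()
im,c,M=wrist('hub_mouth');tp=s['tool_pos']
C=np.radians(np.arange(75,286,3));D=np.radians(np.arange(-30,31,3))
F=fitc(im,c,M,tp+[0,0,.008],[.02],[C],R)
for dz in(.006,.0095): F2=fitc(im,c,M,tp+[0,0,dz],[.02],[C],R)
G=fitc(im,c,M,tp-[0,0,.03],[.0112],[D],R,.004)
H=fitc(im,c,M,np.array([.5367,-.1868,.115]),[.027],[np.radians(np.arange(-70,71,2))],R)
print(R.T@(H-F)*1000,R.T@(H-G)*1000,R.T@(H-tp)*1000)
"
```

```text
hub_mouth [ 0.5341 -0.1882  0.1145] 0.77
fit [[60.0, 0.0, -0.75], [60.0, 0.0, -1.0], [60.0, -0.25, -0.75]]
fit [[60.0, -1.0, -0.5], [60.0, -1.0, -0.75], [60.0, -1.25, -0.5]]
fit [[59.93, 1.0, -1.0], [59.91, 0.75, -1.0], [59.9, 1.25, -1.0]]
fit [[53.67, 1.0, -0.5], [53.66, 1.0, -0.75], [53.62, 1.0, -0.25]]
fit [[48.43, -0.75, 0.0], [48.27, -1.0, 0.0], [48.17, -0.75, -0.25]]
[ 2.22504572 -0.09211115 44.3839792 ] [ 1.20487426 -0.34046043  6.38398459] [ 2.22079909 -0.84176363 36.38398033]
```

>>> jog_arm(
  plan=[
    [[0.3, 1.7, -0.2, 0, 0], [0.3, 1.7, -0.2, 2, 0], [0.3, 1.7, -0.2, 4, 0], [0.3, 1.7, -0.2, 5.5, 0], [0.3, 1.7, -0.2, 7, 0], [0.3, 1.7, -0.2, 8, 0], [0.3, 1.7, -0.2, 9, 0], [0.3, 1.7, -0.2, 9, 0]],
  ],
  squeeze=25,
)

```text
time_s: 7.65
tool_pos: [0.5376, -0.1865, 0.142]
tcp_rot: [-0.725, -3.056, -0.0]
contact_force: [-0.0, -0.3, -1.2]
width: 0.0388
grip_force: 25.0
```

>>> jog_arm(
  plan=[
    [[0.3, 0, 0, 1, 0], [0.3, 0, 0, 2, 0], [0.3, 0, 0, 3, 0], [0.3, 0, 0, 4, 0], [0.3, 0, 0, 4, 0]],
  ],
)

```text
time_s: 8.15
tool_pos: [0.5376, -0.1864, 0.138]
tcp_rot: [-0.725, -3.056, -0.0]
contact_force: [-1.1, 1.8, 0.9]
width: 0.0393
grip_force: 25.0
```

>>> jog_arm(
  plan=[
    [[0.3, 0, 0, 1, 0], [0.3, 0, 0, 2, 0], [0.3, 0, 0, 3, 0], [0.3, 0, 0, 3, 0]],
  ],
)

```text
time_s: 8.55
tool_pos: [0.5376, -0.1864, 0.1349]
tcp_rot: [-0.725, -3.056, -0.001]
contact_force: [-1.5, 3.4, -0.0]
width: 0.0393
grip_force: 25.0
```

>>> jog_arm(
  plan=[
    [[0.3, 0.4, 0.3, 0, 0], [0.3, 0.4, 0.3, 1, 0], [0.3, 0.4, 0.3, 2, 0], [0.3, 0.4, 0.3, 3, 0], [0.3, 0.4, 0.3, 3, 0]],
  ],
)

```text
time_s: 9.05
tool_pos: [0.5374, -0.1862, 0.132]
tcp_rot: [-0.725, -3.057, 0.0]
contact_force: [-1.5, 2.2, -0.9]
width: 0.0393
grip_force: 25.0
```

>>> jog_arm(
  plan=[
    [[0.3, 0.2, 0.1, 1, 0], [0.3, 0.2, 0.1, 2, 0], [0.3, 0.2, 0.1, 3, 0], [0.3, 0.2, 0.1, 3, 0]],
  ],
)

```text
time_s: 9.45
tool_pos: [0.5373, -0.186, 0.129]
tcp_rot: [-0.725, -3.057, 0.0]
contact_force: [-0.7, 1.8, 0.4]
width: 0.039
grip_force: 25.0
```

>>> jog_arm(
  plan=[
    [[0.3, 0, 0, 1, 0], [0.3, 0, 0, 2, 0], [0.3, 0, 0, 3, 0], [0.3, 0, 0, 3, 0]],
  ],
)

```text
time_s: 9.85
tool_pos: [0.5374, -0.186, 0.1261]
tcp_rot: [0.725, 3.057, 0.0]
contact_force: [-1.2, 1.8, 1.7]
width: 0.039
grip_force: 25.0
```

>>> jog_arm(
  plan=[
    [[0.3, 0, 0, 1, 0], [0.3, 0, 0, 2, 0], [0.3, 0, 0, 3, 0], [0.3, 0, 0, 3, 0]],
  ],
)

```text
time_s: 10.25
tool_pos: [0.5376, -0.1859, 0.1235]
tcp_rot: [0.725, 3.056, 0.0]
contact_force: [-3.3, 2.6, 5.1]
width: 0.0391
grip_force: 25.0
```

>>> jog_arm(
  plan=[
    [[0.3, 0, 0, 1, 0], [0.3, 0, 0, 2, 0], [0.3, 0, 0, 3, 0], [0.3, 0, 0, 3, 0]],
  ],
)

```text
time_s: 10.65
tool_pos: [0.5379, -0.186, 0.1212]
tcp_rot: [0.725, 3.056, 0.0]
contact_force: [-3.9, 3.1, 11.6]
width: 0.0392
grip_force: 25.0
```

The lands now grip at about 12 N with the bushing well started. I release it, rise, shut the fingers and press on the flange's top.

>>> jog_arm(
  plan=[
    [[0.5, 0.4, 0, 0, 0], [0.7, 0.4, 0, 0, 0], [0.7, 0.4, 0, 0, 0], [0.7, 0.4, 0, 0, 0], [0.7, 0.4, 0, -15, 0], [0.2, 0.4, 0, -30, 0], [0, 0.4, 0, -30, 0], [0, 0.4, 0, -30, 0], [0, 0.4, 0, -30, 0], [0, 0.4, 0, -30, 0]],
  ],
)

```text
time_s: 11.65
tool_pos: [0.5367, -0.1857, 0.1498]
tcp_rot: [-0.725, -3.056, -0.0]
contact_force: [0.3, 0.2, 0.3]
width: 0.025
grip_force: 0.0
```

```bash
python3 -c "
from h import *
s=get_state();R=Ro.from_rotvec(s['tcp_rot']).as_matrix()
im,c,M=wrist('bushing_mid')
cv2.imwrite('pics/w7.png',im[:,:,::-1]);to([.5376,-.186,.131])"
```

```text
bushing_mid [ 0.5413 -0.1834  0.1126] 0.8
t 11.75 tool [ 0.5368 -0.1857  0.1498] tilt [-8.e-04  3.e-04 -1.e+00] F [ 0.8 -0.5  0.2] w 0.0173
shift mm [-0.9  0.1 18.8]
```

View pics/w7.png

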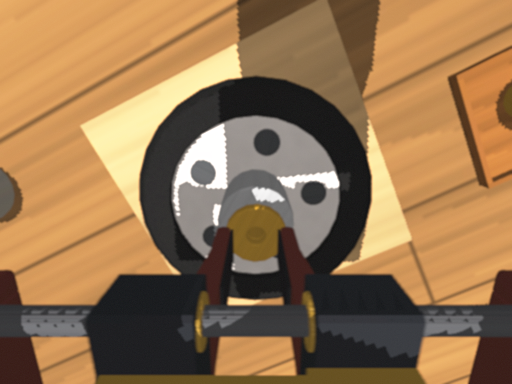

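The bushing stands in the hub, with its flange at (256,233). I press in small steps with the fingers shut.

>>> jog_arm(
  plan=[
    [[0, 0, 0, 6, 0], [0, 0, 0, 11, 0], [0, 0, 0, 14, 0], [0, 0, 0, 16, 0], [0, 0, 0, 17, 0], [0, 0, 0, 18, 0], [0, 0, 0, 18, 0]],
  ],
)

```text
time_s: 12.45
tool_pos: [0.5369, -0.1857, 0.1323]
tcp_rot: [-0.725, -3.056, -0.0]
contact_force: [-2.1, 0.8, 4.1]
width: 0.0004
grip_force: 1.5
```

>>> jog_arm(
  plan=[
    [[0, 0, 0, 0.7, 0], [0, 0, 0, 1.4, 0], [0, 0, 0, 2, 0], [0, 0, 0, 2, 0]],
  ],
)

```text
time_s: 12.85
tool_pos: [0.5369, -0.1858, 0.1308]
tcp_rot: [-0.725, -3.057, -0.0]
contact_force: [-4.0, 1.4, 8.8]
width: 0.0003
grip_force: 4.2
```

>>> jog_arm(
  plan=[
    [[0, 0, 0, 0.7, 0], [0, 0, 0, 1.4, 0], [0, 0, 0, 2, 0], [0, 0, 0, 2, 0]],
  ],
)

```text
time_s: 13.25
tool_pos: [0.5369, -0.1857, 0.1293]
tcp_rot: [-0.725, -3.057, -0.0]
contact_force: [-5.0, 2.3, 13.6]
width: 0.0003
grip_force: 6.6
```

>>> jog_arm(
  plan=[
    [[0, 0, 0, 0.7, 0], [0, 0, 0, 1.4, 0], [0, 0, 0, 2, 0], [0, 0, 0, 2, 0]],
  ],
)

```text
time_s: 13.65
tool_pos: [0.5368, -0.1857, 0.1275]
tcp_rot: [-0.725, -3.056, -0.0]
contact_force: [-6.6, 2.2, 15.2]
width: 0.0003
grip_force: 7.6
```

>>> jog_arm(
  plan=[
    [[0, 0, 0, 0.7, 0], [0, 0, 0, 1.4, 0], [0, 0, 0, 2, 0], [0, 0, 0, 2, 0]],
  ],
)

```text
time_s: 14.05
tool_pos: [0.5364, -0.1856, 0.1254]
tcp_rot: [-0.725, -3.056, -0.0]
contact_force: [-6.8, 3.4, 15.5]
width: 0.0007
grip_force: 7.9
```

>>> jog_arm(
  plan=[
    [[0, 0, 0, 0.7, 0], [0, 0, 0, 1.4, 0], [0, 0, 0, 2, 0], [0, 0, 0, 2, 0]],
  ],
)

```text
time_s: 14.45
tool_pos: [0.5363, -0.1855, 0.1234]
tcp_rot: [-0.725, -3.055, -0.0]
contact_force: [-7.6, 2.0, 16.3]
width: 0.0004
grip_force: 8.2
```

>>> jog_arm(
  plan=[
    [[0, 0.3, 0, 0.7, 0], [0, 0.5, 0, 1.3, 0], [0, 0.5, 0, 2, 0], [0, 0.5, 0, 2, 0]],
  ],
)

```text
time_s: 14.85
tool_pos: [0.5361, -0.1855, 0.1215]
tcp_rot: [-0.725, -3.056, 0.0]
contact_force: [-7.2, 2.2, 17.0]
width: 0.0004
grip_force: 8.1
```

>>> jog_arm(
  plan=[
    [[0, 0, 0, 0.5, 0], [0, 0, 0, 1, 0], [0, 0, 0, 1.5, 0], [0, 0, 0, 1.5, 0]],
  ],
)

```text
time_s: 15.25
tool_pos: [0.5361, -0.1855, 0.12]
tcp_rot: [-0.725, -3.056, 0.0]
contact_force: [-7.7, 2.1, 16.6]
width: 0.0008
grip_force: 8.4
```

Unloaded flange top is about 0.124, roughly 1 mm to go. Smaller steps now.

>>> jog_arm(
  plan=[
    [[0, 0, 0, 0.4, 0], [0, 0, 0, 0.8, 0], [0, 0, 0, 0.8, 0]],
  ],
)

```text
time_s: 15.55
tool_pos: [0.5361, -0.1855, 0.1193]
tcp_rot: [-0.725, -3.056, 0.0]
contact_force: [-7.2, 2.1, 17.1]
width: 0.0
grip_force: 8.5
```

>>> jog_arm(
  plan=[
    [[0, 0, 0, 0.4, 0], [0, 0, 0, 0.8, 0], [0, 0, 0, 0.8, 0]],
  ],
)

```text
time_s: 15.85
tool_pos: [0.5361, -0.1855, 0.1185]
tcp_rot: [-0.725, -3.056, -0.0]
contact_force: [-7.9, 2.4, 18.4]
width: 0.0003
grip_force: 9.0
```

>>> jog_arm(
  plan=[
    [[0, 0, 0, 0.3, 0], [0, 0, 0, 0.6, 0], [0, 0, 0, 0.6, 0]],
  ],
)

```text
time_s: 16.15
tool_pos: [0.5361, -0.1855, 0.1181]
tcp_rot: [-0.725, -3.056, 0.0]
contact_force: [-8.4, 3.1, 18.6]
width: 0.0004
grip_force: 9.8
```

>>> jog_arm(
  plan=[
    [[0, 0, 0, 0.3, 0], [0, 0, 0, 0.5, 0], [0, 0, 0, 0.5, 0]],
  ],
)

```text
time_s: 16.45
tool_pos: [0.5361, -0.1855, 0.1177]
tcp_rot: [-0.725, -3.056, 0.0]
contact_force: [-9.3, 2.5, 21.4]
width: 0.0004
grip_force: 10.4
```

Force now rises at the ring's own rate and the unloaded flange top is at 0.123, so it is home. I retract and check.

>>> jog_arm(
  plan=[
    [[0, 0, 0, -2, 0], [0, 0, 0, -5, 0], [0, 0, 0, -12, 0], [0, 0, 0, -40, 0], [0, 0, 0, -70, 0], [0, -30, 0, -90, 0], [0, -70, 0, -90, 0], [0, -70, 0, -90, 0], [0, -70, 0, -90, 0]],
  ],
)

```text
time_s: 17.35
tool_pos: [0.5992, -0.2171, 0.2055]
tcp_rot: [-0.725, -3.056, -0.0]
contact_force: [-1.1, 0.8, -0.4]
width: 0.0009
grip_force: 0.0
```

```bash
python3 -c "
from h import *
s=get_state();R=Ro.from_rotvec(s['tcp_rot']).as_matrix()
im,c,M=wrist('bushing_mid');wrist('hub_mouth')
A=np.radians(np.arange(0,360,3));H0=np.array([.5367,-.1868,.115])
H=fitc(im,c,M,H0,[.027],[A],R);F=fitc(im,c,M,H0+[0,0,.008],[.02],[A],R);print((F-H)*1000)
u,v=pix(c,M,H0);u=int(u);v=int(v);print(u,v)
cv2.imwrite('pics/w8.png',cv2.resize(im[max(v-60,0):v+60,u-70:u+70],(700,600))[:,:,::-1]);to(H0)"
```

```text
bushing_mid [ 0.5369 -0.1837  0.105 ] 0.97
bushing_mid [ 0.5377 -0.186   0.0819] 0.59
hub_mouth [ 0.5364 -0.1901  0.116 ] 0.89
fit [[58.97, -0.25, 0.0], [58.94, 0.0, 0.0], [58.85, -0.25, -0.25]]
fit [[31.18, -0.5, 0.25], [31.11, -0.5, 0.5], [31.08, -0.75, 0.25]]
[0.33567022 0.11102024 7.9998863 ]
254 114
t 17.55 tool [ 0.598  -0.2165  0.2055] tilt [-1.3e-03  5.0e-04 -1.0e+00] F [ 0.1  0.8 -0.5] w 0.0006
shift mm [68.  -1.  90.6]
```

View pics/w8.png

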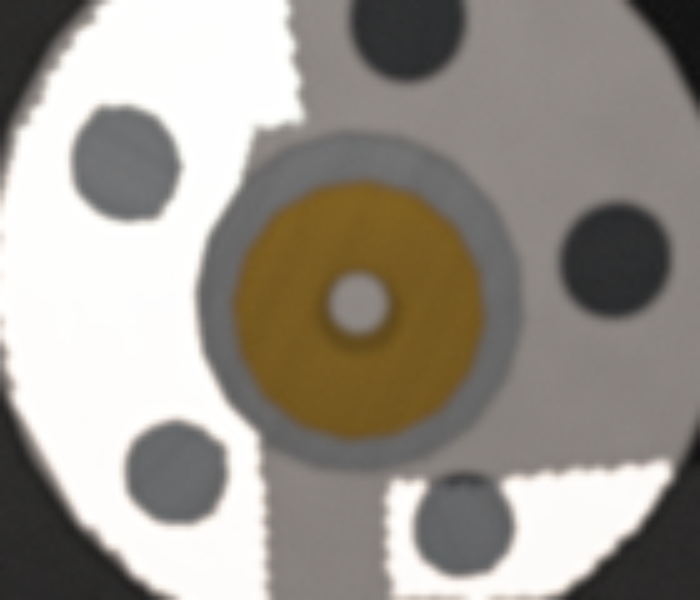

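The crop shows the flange concentric on the hub at (360,307). It is seated and the arm is clear.

```bash
python3 -c "
from bench import *
print(hand_in())"
```

```text
the job is handed in; nothing more can be done
None
```

I pressed the middle-sized bushing fully home in the hub, let go and handed the job in. The highest push I read was about 21 N, and in the last wrist view the flange sat within about 0.4 mm of the hub's centre. The hand-in returned no verdict.

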